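# Put the guard on the bare slicer

## Robot

A 6-joint arm with a two-finger parallel gripper is mounted at the origin on a cart in front of the work surface, level with it; the furniture and walls round the work are solid. World frame = base frame: x ahead of the robot, y to its left, z up, the work surface at z = 0. Lengths are in mm, angles in rad, forces in N, time in s.
With the tool pointing down it reaches from about 275 to 1000 mm from the base axis. Payload 8.4 kg.
Tool frame: the origin (TCP) lies between the finger pads; the fingertips stand 25 mm ahead of it and the grasp point (between the pads) lies 6 mm ahead of it; z points along the fingers, y is the line along which they close (so a half turn about z gives the same grasp; the last joint's range is limited). The gripper opens to 85 mm and grips with 20 to 120 N. Pads are 22 mm wide; open, the fingers measure 114 mm over their backs; the gripper's body (76 mm by 85 mm) begins 54 mm behind the grasp point. The pads swing forward as they close: fully open they stand 13 mm farther back than shut.
Start: joints at [-1.293, 0.353, 1.633, -0, 1.155, -0.002], TCP at [172.601, -600.697, 256.281] pointing down, gripper open.
Joint ranges: [-2.63, 2.63], [-0.92, 2.1], [0.06, 2.66], [-1.3, 4.44], [0, 2.69], [-3.02, 3.02]. Speed limits (rad/s): [2.22, 2.22, 2.79, 3.14, 3.14, 3.14].

## Interface

Orientations are given as [roll, pitch, yaw] about the fixed x, y, z axes, in that order (R = Rz(yaw) Ry(pitch) Rx(roll)).
In Python, from rig import r, eyes, workorder gives the robot as it stands. The module is installed in compiled form; this text tells all that it offers.
- The arm moves only by the tool step_arm, never from a script. Its argument "moves" is a list of rows, each an object of numbers: "tx", "ty", "tz": the shift along the tool's x, y, z scaled (see below); "ax", "ay", "az": the turn, a rotation vector about the tool's x, y, z scaled (see below). In form: [{"tx": .., "ty": .., "tz": .., "ax": .., "ay": .., "az": ..}, ...]. A call has 1 to 5 rows; each row shifts and turns the commanded pose from where the row before left it, along the tool's axes as they then stand; what a row does not reach is not made up. The controller multiplies each number of a shift by 25 mm and each number of a turn by 90 degrees. A row lasts 1/8 s, in which the tool goes at most 62.5 mm and 10.7 degrees, less where a joint would pass 70% of its speed; a pose out of reach is approached as far as the arm can. A call with a number of a shift or a turn outside -1 to 1 is refused whole. A call with a gripper value outside its range is refused whole. "gripper" is the opening, from 0 (shut) to 1 (fully open), set as the call begins (left out, the last holds). The fingers move at their own pace and stop on an object; "newtons" is the grip in N (left out, the last holds). Time passes only in rows, so rows that do not move let the fingers close. It gives the time, the measured TCP pose, the force, the opening and the grip force at its end, in the units of the state.
- r.sense(): the state, without advancing time (a new reading comes with each control period).
- eyes.grab_frame(name): name is "scene" or "top" or "wrist"; returns (picture, depth): 384x512x3 uint8, red, green, blue; 384x512 float32, mm along the optical axis (not along the pixel's ray), 0 where there is no reading.
- eyes.camera_info(name): a dict with "intrinsics" (3x3 intrinsics, pixels), "k1" (the pictures are not rectified: a ray, as slopes to the right and down, at radius r is drawn at 1 + k1 r^2 times it, then the intrinsics apply), "cam_to_world" (4x4, takes a point from camera to world coordinates). Camera axes: x right, y up, looking along -z (the intrinsics and any distortion apply to the point x, -y, -z); pixel columns grow to the right and rows downward; lengths in mm; the calibration is good to about 2 mm. A picture is of the moment at which its call begins: read the wrist's pose just before it. camera_info takes no time and is no camera call; for the wrist camera it gives the pose at the moment of the call.
- workorder.sign_off(): hands the job in; it is judged then, once.
The state is a dict: "clock": time; "qpos": joint angles; "qvel": joint speeds; "joint_efforts": joint torques, N m; "eef_pos": TCP position; "tcp_rot": TCP orientation; "contact_force": force on the tool from outside, world axes, zero at the start; "wrist_torque": the same for the moment, N m; "opening": opening from 0.0 (shut) to 1.0 (fully open); "grasp_force": force on a finger pad.
Only numpy, scipy, OpenCV 4.12 (cv2) and the standard library are available. Lean on these libraries where they do the work, as an engineer would, in place of code of your own. Each camera call takes 0.05 s, during which the arm holds its last target. There are 200 camera calls.

## Task

The vegetable slicer has been left with its blade bare. Of the two guards lying on the worktop take the one that fits between its rails, set it flat on the open upper part of the sloping deck, and slide it down under the lips of the rails until it is fully home against the bottom stop, over the blade, with the spring catch snapped up behind it. Do not force it (no hard pushing), then let go, leaving the other guard and the loose vegetables and fruit where they are.

Things in the scene. Friction and masses are not known exactly. Their poses are not given: they have to be found in the camera images.
- slicer: vegetable slicer, fixed to the worktop: steel deck 320 mm long between black side rails 140 mm over all, sloping at 30 degrees, low end towards the robot, on a low front foot and two rear legs; a plate of cut food stands under it. Origin on the worktop below the middle of the deck; x points level, up-slope; z up
- deck: the slicer's deck. Origin: middle of the low end of its top surface, 45 mm above the worktop. x runs up the slope along the surface (deck ends at 320 mm, loop handle at 360 mm), y across, z square out of the surface. Blade across it at x = 70 mm. Rails: inner faces at y = +-58 mm, 14 mm high, up to x = 158 mm, then widening; from 180 to 320 mm at +-62 mm, 10 mm high
- mouth (a point): middle of the lips' mouth, on the deck surface at deck x = 168 mm. Below it (deck x 28 to 150 mm) steel lips overhang the deck's sides inward to y = +-51 mm, underside 12 mm and top 16 mm above the deck; the mouth (149 to 168 mm) flares up to 20 mm. Above it (170 to 320 mm) the deck is open: only there can a guard be set on
- home (a point): on the deck surface at deck x = 85 mm, y = 0: the origin of the wide guard is here when it is home, its lower edge then meeting the stop bar (upper face at deck x = 30 mm, 18 mm high)
- catch (a joint): spring catch in the middle of the deck: a steel tongue 22 mm wide, hinged at deck x = 172 mm, its lower tip at x = 143 mm standing 6 mm proud of the deck. 0 = up (at rest), about 0.2 = pressed flush by a guard lying over it. It springs up by itself behind a guard that is home
- wide_guard: the larger guard, black and grey plastic, 0.25 kg: flat sole 110 mm long (x) by 112 mm wide (y) and 8 mm thick, on it a hood 86 x 80 mm up to 24 mm, and on that an upright grip bar 80 mm long (x), 26 mm wide (y), from 24 to 67 mm height. Origin: centre of the underside; z up. Same either way round. It slides along its x; the rim of the sole runs under the rail lips
- narrow_guard: the smaller guard, belonging to the small slicer lying flat at the back: sole 96 x 84 x 8 mm, hood 74 x 58 mm up to 24 mm, grip bar 68 x 26 mm from 24 to 67 mm height. Origin: centre of the underside; z up. Not to be moved
- tomato: loose tomato, 72 mm, right of the slicer's rear; origin at its underside. Not to be moved
- onion: loose onion, 85 mm, left of the slicer's rear; origin at its underside. Not to be moved
- lemon: loose lemon, 72 x 55 mm, in front on the left; origin at its underside. Not to be moved

How it is judged:
By the outcome, as a careful person would: the job done as asked, in the order asked, and still so for the second after the job is handed in, with the robot touching nothing.
It also fails if it takes over 54 s, if anything falls off the work surface, if the arm or the gripper's body presses on something with over 40 N, if the wrist force passes 120 N, or if a joint passes its speed limit or range.

## Working session

There is one attempt and no reset: what is moved stays moved. The work goes in short steps, Python scripts to look and compute and a tool call to move; the robot and the scene stay as the last step left them, time stands still between calls to the robot, and variables do not carry over. Pictures are saved under pics/ and viewed, at most 10 in all, crops included, and the job is handed in when it is done.

Besides the shell and the picture viewer there is one more tool, called by a JSON object that holds its "method" and its "body", one argument or row to a line. step_arm: Moves the arm, as the interface text tells. Its arguments: {"type":"object","properties":{"moves":{"type":"array","items":{"type":"object","properties":{"tx":{"type":"number"},"ty":{"type":"number"},"tz":{"type":"number"},"ax":{"type":"number"},"ay":{"type":"number"},"az":{"type":"number"}}}},"gripper":{"type":"number"},"newtons":{"type":"number"}},"required":["moves"]}

```bash
mkdir -p pics; cat > h.py <<'E'
import numpy as np, cv2
from rig import r, eyes, workorder
from scipy.spatial.transform import Rotation as R
def grab(n):
    i=eyes.camera_info(n); p,d=eyes.grab_frame(n); return p,d,i
def rays(i,uv):
    K=np.array(i["intrinsics"]);uv=np.atleast_2d(np.float64(uv))
    q=np.stack([(uv[:,0]-K[0,2])/K[0,0],(uv[:,1]-K[1,2])/K[1,1]],1); s=q.copy()
    for _ in range(20): s=q/(1+i["k1"]*(s**2).sum(1,keepdims=True))
    return s
def pts(i,uv,depth):
    s=rays(i,uv);z=np.ravel(depth)[:,None]
    c=np.hstack([s*z*[1,-1],-z]);T=np.array(i["cam_to_world"])
    return c@T[:3,:3].T+T[:3,3]
def onplane(i,uv,h):
    T=np.array(i["cam_to_world"]);s=rays(i,uv)
    d=np.c_[s[:,0],-s[:,1],-np.ones(len(s))]@T[:3,:3].T
    return T[:3,3]+d*((h-T[2,3])/d[:,2])[:,None]
def cloud(n):
    p,d,i=grab(n); v,u=np.mgrid[:384,:512]
    return p,pts(i,np.c_[u.ravel(),v.ravel()],d).reshape(384,512,3),d,i
E
python3 - <<'E'
from h import *
for n in("scene","top"):
    p,X,d,i=cloud(n); cv2.imwrite(f"pics/{n}.png",p[:,:,::-1]); np.savez(f"{n}.npz",p=p,X=X,d=d)
    print(n,np.round(i["cam_to_world"],2).tolist(),(d>0).mean())
print(r.sense())
E
```

```text
scene [[-0.75, 0.42, -0.51, -247.41], [-0.66, -0.48, 0.57, 854.89], [-0.0, 0.77, 0.64, 1050.96], [0.0, 0.0, 0.0, 1.0]] 0.9959055582682291
top [[0.0, 0.99, -0.13, 362.46], [-1.0, -0.0, -0.01, -1.54], [-0.01, 0.13, 0.99, 1100.55], [0.0, 0.0, 0.0, 1.0]] 0.9959920247395834
{'clock': 0.1, 'qpos': array([-1.29343596e+00,  3.53607756e-01,  1.63408128e+00, -1.10593578e-05,
        1.15517791e+00, -2.37176730e-03]), 'qvel': array([ 0.00028311, -0.00149753, -0.00201492,  0.00026698, -0.00084939,
       -0.00072929]), 'joint_efforts': array([ 1.00789919e-03, -6.06357479e+01, -3.42818785e+01,  5.41257134e-05,
        3.84485887e-03,  1.62149905e-05]), 'eef_pos': array([ 172.46498874, -600.31460985,  255.60948928]), 'tcp_rot': array([-3.14031834e+00,  7.08979179e-06,  2.79736615e-01]), 'contact_force': array([-0.22077154,  0.20681484, -0.43653171]), 'wrist_torque': array([-0.0232932 ,  0.03424895, -0.01101868]), 'grasp_force': 0.0, 'opening': 1.0017822309509121}
```

View pics/scene.png

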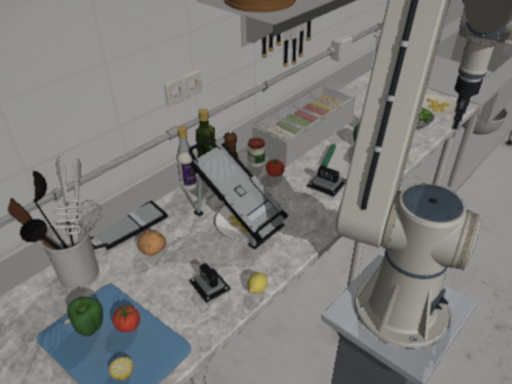

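View pics/top.png

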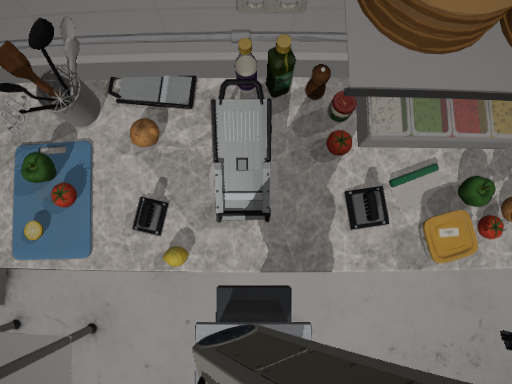

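Scene: slicer at top px (242,160), larger guard at (367,207) on the right, smaller one at (151,215) on the left. Next: measuring sizes and the deck.

```bash
python3 - <<'E'
from h import *
z=np.load("top.npz");X=z["X"];p=z["p"].astype(int)
def rect(Q): 
    c,s,a=cv2.minAreaRect(np.float32(Q[:,:2])); return np.round(c,1),np.round(s,1),round(a,1)
for nm,(u0,v0,u1,v1) in dict(right=(335,178,400,235),left=(125,190,175,242)).items():
    Q=X[v0:v1,u0:u1].reshape(-1,3); c=p[v0:v1,u0:u1].reshape(-1,3)
    dark=c.max(1)<75
    print(nm,"sole",rect(Q[dark&(Q[:,2]>2)&(Q[:,2]<13)]),"all dark",rect(Q[dark]))
    g=Q[(Q[:,2]>58)];print(" grip",len(g),rect(g),np.median(g[:,2]), g[:,2].max())
    h=Q[(Q[:,2]>16)&(Q[:,2]<30)];print(" hood",len(h),rect(h))
# table
print("table z",np.median(X[200:260,280:330,2]))
# deck plane
D=X[125:185,225:262].reshape(-1,3)
D=D[D[:,2]>40]
m=np.ones(len(D),bool)
for _ in range(6):
    A=np.c_[D[m][:,:2],np.ones(m.sum())];k=np.linalg.lstsq(A,D[m][:,2],rcond=None)[0]
    e=D[:,2]-np.c_[D[:,:2],np.ones(len(D))]@k; m=abs(e)<5
print("deck k",k,"slope",np.degrees(np.arctan(np.hypot(*k[:2]))),"yaw",np.degrees(np.arctan2(k[1],k[0])),m.sum(),e[m].std())
x0=(45-k[2])/k[0];print("z=45 at y=0 x=",x0)
E
python3 - <<'E'
import cv2
p=cv2.imread("pics/top.png")
c=cv2.resize(p[70:230,195:290],None,fx=5,fy=3.7*5/5,interpolation=cv2.INTER_CUBIC) if 0 else cv2.resize(p[72:228,130+65:290],None,fx=3.8,fy=3.8,interpolation=cv2.INTER_CUBIC)
g=cv2.resize(p[180:240,335:400],None,fx=6,fy=6,interpolation=cv2.INTER_CUBIC)
import numpy as np
o=np.zeros((600,800,3),np.uint8);o[:c.shape[0],:c.shape[1]]=c;o[:g.shape[0],400:400+g.shape[1]]=g
cv2.imwrite("pics/crop.png",o)
E
```

```text
right sole (array([ 476.5, -332.8]), array([123.8, 143.4]), 8.3) all dark (array([ 439.4, -210.1]), array([118.9, 442.3]), 14.4)
 grip 298 (array([ 435. , -163.4]), array([ 79.7, 345.6]), 11.2) 66.63106738745398 1100.5549772915274
 hood 564 (array([ 479., -350.]), array([ 95.2, 162.4]), 21.0)
left sole (array([443.5, 289.1]), array([83.5, 95. ]), 77.6) all dark (array([417.6, 162.3]), array([342.9,  95.6]), 78.7)
 grip 253 (array([389.3, 156.9]), array([314.4,  66.8]), 68.4) 66.1337766238239 1100.5549772915274
 hood 249 (array([442.3, 289.4]), array([60.8, 74.5]), 76.7)
table z 0.7103798629377707
deck k [ 5.73476529e-01  3.45912529e-03 -2.00145495e+02] slope 29.833708856019577 yaw 0.34559544516486074 2159 1.9339975210885656
z=45 at y=0 x= 427.4725868075829
```

View pics/crop.png

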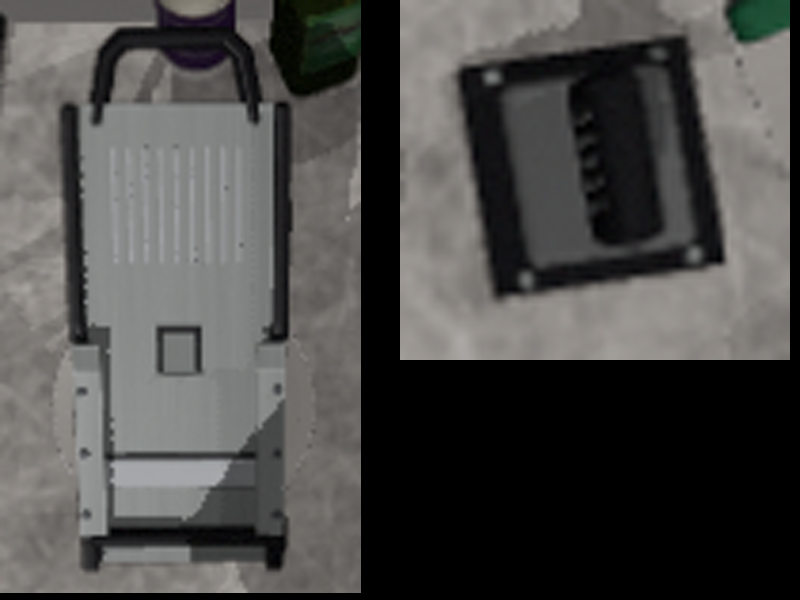

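The crop shows slicer deck with the catch at (180,350), the stop at the bottom, and the right guard square with its grip leaning slightly toward +y. Size 112×110 fits; refining both poses.

```bash
cat >> h.py <<'E'
def guardfit(X,c0,rad=95):
    Q=X.reshape(-1,3);Q=Q[(np.hypot(*(Q[:,:2]-c0).T)<rad)&(Q[:,2]<75)]
    g=Q[Q[:,2]>63]; s=Q[(Q[:,2]>4)&(Q[:,2]<70)]
    f=lambda q:(lambda c,s,a:(np.round(c,1),np.round(s,1),round(a,1)))(*cv2.minAreaRect(np.float32(q[:,:2])))
    return "grip",len(g),np.round(np.median(g[:,2]),1),f(g),"sole",f(s)
def deckT(x0,y0,yaw): 
    T=np.eye(4);T[:3,:3]=R.from_euler("ZY",[yaw,-30],degrees=True).as_matrix();T[:3,3]=[x0,y0,45];return T
E
python3 - <<'E'
from h import *
for n in("top","scene"):
    z=np.load(n+".npz");X=z["X"]
    print(n,guardfit(X,[480,-343]),guardfit(X,[443,289],75))
    T=deckT(425,0,0)
    Q=X.reshape(-1,3);Q=Q[(abs(Q[:,1])<110)&(Q[:,0]>400)&(Q[:,0]<760)&(Q[:,2]>20)]
    L=(Q-T[:3,3])@T[:3,:3]
    s=L[(abs(L[:,1])<45)&(abs(L[:,2])<8)&(L[:,0]>190)&(L[:,0]<310)]
    print("deck z off",np.median(s[:,2]),"slope resid",np.polyfit(s[:,0],s[:,2],1),"lateral",np.polyfit(s[:,1],s[:,2],1)[0])
    for a,b,h in((195,310,10),(35,145,16)):
        row=[]
        for x in np.arange(a,b,10):
            q=L[(L[:,0]>x)&(L[:,0]<x+10)&(abs(L[:,2]-h)<3.)&(abs(L[:,1])<95)&(abs(L[:,1])>40)]
            l=q[q[:,1]>0][:,1];m=q[q[:,1]<0][:,1]
            if len(l)>3 and len(m)>3: row.append([x+5,l.min(),l.max(),m.min(),m.max()])
        row=np.array(row);print(h,len(row))
        if len(row)>3:
            print(" med",np.round(np.median(row,0),1)," slopes deg",np.round([np.degrees(np.arctan(np.polyfit(row[:,0],row[:,j],1)[0])) for j in(1,2,3,4)],2))
    c=L[(abs(L[:,1])<40)&(L[:,2]>-10)&(L[:,2]<40)]
    st=c[(c[:,0]<60)&(c[:,2]>12)];print("stop bar x",np.percentile(st[:,0],[2,98]),np.median(st[:,2]))
    e=c[(abs(c[:,2])<6)&(abs(c[:,1])<25)];print("deck x end",np.percentile(e[:,0],[0.3,99.7]))
    k=L[(abs(L[:,1])<60)&(L[:,0]>330)&(L[:,2]>-20)&(L[:,2]<60)];print("handle",np.percentile(k[:,0],[50,99]),np.median(k[:,2]),np.percentile(k[:,1],[2,98]))
E
```

```text
top ('grip', 243, np.float64(66.9), (array([ 465.6, -318. ]), array([78.5, 25.6]), 8.0), 'sole', (array([ 479.9, -344.4]), array([176.9, 186.4]), 5.6)) ('grip', 198, np.float64(66.6), (array([441.8, 289.5]), array([24.8, 66.3]), 74.9), 'sole', (array([443. , 290.6]), array([138.4, 141. ]), 76.3))
deck z off -1.8188101426030636 slope resid [-0.00420751 -0.37487373] lateral -0.03323384883345311
10 0
16 2
stop bar x [14.79090075 58.21372604] 15.08330221596467
deck x end [  6.45664209 369.03266874]
handle [362.11346494 371.11153145] -2.365442917856319 [-21.49921682  58.19487936]
scene ('grip', 71, np.float64(65.7), (array([ 466.4, -313. ]), array([75.6, 25.8]), 8.8), 'sole', (array([ 484. , -343.2]), array([143.7, 178.8]), 10.5)) ('grip', 124, np.float64(65.3), (array([445.6, 291.6]), array([23.1, 64.1]), 79.0), 'sole', (array([444.6, 291.8]), array([129.5, 102.9]), 80.8))
deck z off -3.6115289173722855 slope resid [-1.25333748e-03 -2.64532741e+00] lateral -0.05099444226635572
10 0
16 0
stop bar x [17.2226513  57.29106989] 13.484862489975741
deck x end [  7.44698542 370.52205741]
handle [361.28530984 372.55483062] -5.2675759693042 [-17.33312738  57.97221506]
```

```bash
cat > slic.py <<'E'
from h import *
def run(X,x0,y0,yaw):
    T=deckT(x0,y0,yaw);Q=X.reshape(-1,3)
    L=(Q-T[:3,3])@T[:3,:3];L=L[(abs(L[:,1])<85)&(L[:,0]>-20)&(L[:,0]<380)&(abs(L[:,2])<40)]
    s=L[(abs(L[:,1])<45)&(abs(L[:,2])<8)&(L[:,0]>190)&(L[:,0]<310)]
    print("deck z off",np.median(s[:,2]),"slope",np.polyfit(s[:,0],s[:,2],1)[0],"lat",np.polyfit(s[:,1],s[:,2],1)[0])
    for a,b,h in((195,310,10),(35,145,16)):
        row=[]
        for x in np.arange(a,b,10):
            q=L[(L[:,0]>x)&(L[:,0]<x+10)&(abs(L[:,2]-h)<4.)&(abs(L[:,1])>40)]
            l=q[q[:,1]>0][:,1];m=q[q[:,1]<0][:,1]
            if len(l)>2 and len(m)>2: row.append([x+5,l.min(),l.max(),m.min(),m.max()])
        row=np.array(row)
        if len(row)>3:
            print(h,len(row)," med",np.round(np.median(row,0),1)," slopes deg",np.round([np.degrees(np.arctan(np.polyfit(row[:,0],row[:,j],1)[0])) for j in(1,2,3,4)],2))
    c=L[(abs(L[:,1])<45)]
    st=c[(c[:,0]<60)&(c[:,2]>12)];
    if len(st):print("stop bar x",np.percentile(st[:,0],[2,98]),np.median(st[:,2]))
    k=L[(abs(L[:,1])<60)&(L[:,0]>330)];
    if len(k):print("handle",np.percentile(k[:,0],[50,99]),np.median(k[:,2]),np.percentile(k[:,1],[2,98]))
E
python3 - <<'E'
from slic import *
for n in("top","scene"):
  z=np.load(n+".npz")
  for yaw in (0,2,):
    print(n,yaw);run(z["X"],425,18,yaw)
z=np.load("top.npz");p=z["p"].astype(int);X=z["X"]
# colour edges in top rows: dark rails
T=deckT(425,18,0)
for v in (105,112,120,128,136,175,190,200):
    row=p[v,200:285].max(1);Y=(X[v,200:285]-T[:3,3])@T[:3,:3]
    d=np.flatnonzero(row<60); print(v,[(int(200+j),*np.round(Y[j],0).tolist()) for j in d[[0,-1]]] if len(d) else "")
E
```

```text
top 0
deck z off -1.9635045938781817 slope -0.005452284414126465 lat 0.0028294100188505683
10 12  med [255.   74.4  82.7 -59.5 -51.9]  slopes deg [ 0.61  0.63 -0.11  0.11]
16 11  med [ 90.   62.2  79.3 -58.8 -40.9]  slopes deg [1.31 0.69 0.88 0.46]
stop bar x [26.1029822  55.39184735] 15.48314326820702
handle [360.04488996 371.08856772] -2.1831938838639946 [-37.49613016  57.6412784 ]
top 2
deck z off -2.005997255678923 slope -0.004429043352141847 lat -0.015837018358087318
10 12  med [255.   66.9  75.  -66.8 -59.4]  slopes deg [-1.66 -1.7  -1.87 -1.11]
16 11  med [ 90.   59.5  76.8 -61.4 -43.4]  slopes deg [ 3.06 -1.53 -0.86 -1.27]
stop bar x [25.18016447 49.35037022] 15.481244369618913
handle [360.26872133 371.80787957] -2.2859093069866363 [-47.7754713   52.25719259]
scene 0
deck z off -4.0435623295463206 slope 0.00014880986697616297 lat 0.0011711349216052581
16 11  med [ 90.   64.8  81.3 -55.4 -42.1]  slopes deg [ 2.97  1.56  2.79 -0.06]
stop bar x [27.04010389 43.31134321] 13.518305091895591
handle [360.62156486 372.00609392] -5.250870094987714 [-34.67545018  59.30810653]
scene 2
deck z off -4.157924884798954 slope -0.0013466108404885239 lat -0.010297829056400332
16 10  med [ 95.   64.4  75.9 -56.5 -42.4]  slopes deg [3.57 1.09 1.09 0.73]
stop bar x [26.58795047 48.60096075] 13.91748492262972
handle [359.75036743 372.59626716] -5.5499541924436455 [-44.95134572  54.47659429]
105 [(211, 312.0, 82.0, 7.0), (271, 311.0, -61.0, 5.0)]
112 [(212, 296.0, 80.0, 10.0), (271, 256.0, -70.0, -199.0)]
120 [(212, 276.0, 81.0, 8.0), (270, 275.0, -59.0, 5.0)]
128 [(213, 257.0, 79.0, 9.0), (271, 216.0, -69.0, -166.0)]
136 [(213, 236.0, 80.0, 7.0), (270, 235.0, -60.0, 4.0)]
175 
190 [(262, 97.0, -41.0, 14.0), (268, 98.0, -56.0, 17.0)]
200 [(253, 63.0, -18.0, 1.0), (261, 61.0, -39.0, -3.0)]
```

{"method": "step_arm", "body": {
  "moves": [
    {"tx":0.9,"ty":-0.7,"az":0.09},
    {"tx":0.94,"ty":-0.68},
    {"tx":0.94,"ty":-0.68},
    {"tx":0.94,"ty":-0.68},
    {"tx":0.94,"ty":-0.68}
  ],
  "gripper": 1
}}

```text
schema error: expected keys tx, ty, tz, ax, ay, az
```

{"method": "step_arm", "body": {
  "moves": [
    {"tx":0.94,"ty":-0.68},
    {"tx":0.94,"ty":-0.68},
    {"tx":0.94,"ty":-0.68},
    {"tx":0.94,"ty":-0.68},
    {"tx":0.94,"ty":-0.68}
  ]
}}

```text
schema error: expected keys tx, ty, tz, ax, ay, az
```

{"method": "step_arm", "body": {
  "moves": [
    {"tx":0.94,"ty":-0.68},
    {"tx":0.94,"ty":-0.68},
    {"tx":0.94,"ty":-0.68},
    {"tx":0.4,"ty":-0.3},
    {}
  ]
}}

```text
schema error: expected keys tx, ty, tz, ax, ay, az
```

```bash
python3 - <<'E'
from h import *
s=r.sense();p,X,d,i=cloud("wrist");cv2.imwrite("pics/w1.png",p[:,:,::-1])
print(s["eef_pos"],s["tcp_rot"]);print(np.round(i["cam_to_world"],3).tolist())
print(guardfit(X,[466,-318],90))
E
```

```text
[ 172.46498874 -600.31460985  255.60948928] [-3.14031834e+00  7.08979179e-06  2.79736615e-01]
[[0.277, 0.92, 0.278, 243.029], [-0.961, 0.266, 0.079, -581.313], [-0.001, -0.289, 0.957, 374.403], [0.0, 0.0, 0.0, 1.0]]
('grip', 0, np.float64(nan), (array([0., 0.]), array([0., 0.]), 0.0), 'sole', (array([0., 0.]), array([0., 0.]), 0.0))
  return _methods._mean(a, axis=axis, dtype=dtype,
  ret = ret.dtype.type(ret / rcount)
```

View pics/w1.png

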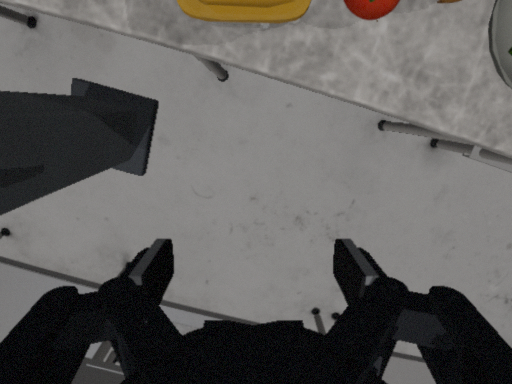

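That picture is from the start pose: the floor, the worktop edge along the top and the fingers at (160,270) and (350,270). The moves were refused because every row needs all six keys.

{"method": "step_arm", "body": {
  "moves": [
    {"tx":0.9,"ty":-0.7,"tz":0,"ax":0,"ay":0,"az":0.09},
    {"tx":0.94,"ty":-0.68,"tz":0,"ax":0,"ay":0,"az":0},
    {"tx":0.94,"ty":-0.68,"tz":0,"ax":0,"ay":0,"az":0},
    {"tx":0.94,"ty":-0.68,"tz":0,"ax":0,"ay":0,"az":0},
    {"tx":0.94,"ty":-0.68,"tz":0,"ax":0,"ay":0,"az":0}
  ],
  "gripper": 1
}}

```text
clock: 0.78
eef_pos: [273.6, -496.5, 256.1]
tcp_rot: [-3.141, 0.0, 0.138]
contact_force: [0.6, 0.6, -0.0]
opening: 0.995
grasp_force: 0.0
```

{"method": "step_arm", "body": {
  "moves": [
    {"tx":0.94,"ty":-0.68,"tz":0,"ax":0,"ay":0,"az":0},
    {"tx":0.94,"ty":-0.68,"tz":0,"ax":0,"ay":0,"az":0},
    {"tx":0.94,"ty":-0.68,"tz":0,"ax":0,"ay":0,"az":0},
    {"tx":0.94,"ty":-0.68,"tz":0,"ax":0,"ay":0,"az":0},
    {"tx":0.94,"ty":-0.68,"tz":0,"ax":0,"ay":0,"az":0}
  ]
}}

```text
clock: 1.4
eef_pos: [378.3, -396.1, 256.1]
tcp_rot: [-3.141, 0.0, 0.138]
contact_force: [-0.1, 0.3, -0.6]
opening: 0.998
grasp_force: 0.0
```

{"method": "step_arm", "body": {
  "moves": [
    {"tx":0.94,"ty":-0.68,"tz":0,"ax":0,"ay":0,"az":0},
    {"tx":0.94,"ty":-0.68,"tz":0,"ax":0,"ay":0,"az":0},
    {"tx":0.94,"ty":-0.68,"tz":0,"ax":0,"ay":0,"az":0},
    {"tx":0.4,"ty":-0.3,"tz":0,"ax":0,"ay":0,"az":0},
    {"tx":0,"ty":0,"tz":0,"ax":0,"ay":0,"az":0}
  ]
}}

```text
clock: 2.02
eef_pos: [449.5, -327.6, 256.1]
tcp_rot: [-3.142, 0.0, 0.14]
contact_force: [0.9, -0.2, 0.1]
opening: 0.997
grasp_force: 0.0
```

```bash
python3 - <<'E'
from h import *
s=r.sense();p,X,d,i=cloud("wrist");cv2.imwrite("pics/w2.png",p[:,:,::-1])
print(s["eef_pos"],s["tcp_rot"],s["clock"])
print(guardfit(X,[466,-318],90))
Q=X.reshape(-1,3);g=Q[(np.hypot(*(Q[:,:2]-[466,-318]).T)<60)&(Q[:,2]>62)&(Q[:,2]<75)]
print(g.mean(0),g.min(0),g.max(0))
E
```

```text
[ 449.5361514  -327.63003584  256.13081249] [-3.14153962e+00  3.76248773e-04  1.39716541e-01] 2.025
('grip', 1356, np.float64(67.4), (array([ 469.7, -320.5]), array([77.1, 24.7]), 8.3), 'sole', (array([ 469.5, -325.2]), array([109.4, 122.3]), 8.0))
[ 470.86319421 -320.20175437   67.04270359] [ 430.41002569 -336.47048145   62.04563101] [ 508.09597134 -303.68614238   70.47922245]
```

View pics/w2.png

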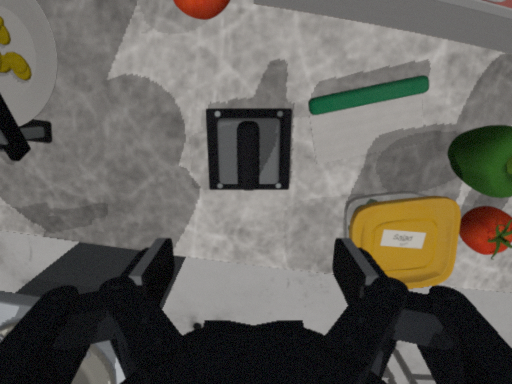

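The wrist picture shows the guard at (249,150), its bar at (248,155) already parallel to the tool. The gripper goes down onto it.

{"method": "step_arm", "body": {
  "moves": [
    {"tx":0.4,"ty":-0.08,"tz":1,"ax":0,"ay":0,"az":0},
    {"tx":0.41,"ty":-0.09,"tz":1,"ax":0,"ay":0,"az":0},
    {"tx":0,"ty":0,"tz":1,"ax":0,"ay":0,"az":0},
    {"tx":0,"ty":0,"tz":1,"ax":0,"ay":0,"az":0},
    {"tx":0,"ty":0,"tz":1,"ax":0,"ay":0,"az":0}
  ]
}}

```text
clock: 2.7
eef_pos: [468.1, -321.9, 130.5]
tcp_rot: [3.141, 0.0, 0.137]
contact_force: [-0.2, -0.2, 0.8]
opening: 0.998
grasp_force: 0.0
```

{"method": "step_arm", "body": {
  "moves": [
    {"tx":0,"ty":0,"tz":1,"ax":0,"ay":0,"az":0},
    {"tx":0,"ty":0,"tz":0.8,"ax":0,"ay":0,"az":0},
    {"tx":0,"ty":0,"tz":0.8,"ax":0,"ay":0,"az":0},
    {"tx":0,"ty":0,"tz":0.4,"ax":0,"ay":0,"az":0},
    {"tx":0,"ty":0,"tz":0,"ax":0,"ay":0,"az":0}
  ]
}}

```text
clock: 3.32
eef_pos: [468.2, -321.2, 55.8]
tcp_rot: [-3.141, 0.001, 0.138]
contact_force: [-0.3, 0.1, 0.0]
opening: 0.999
grasp_force: 0.0
```

{"method": "step_arm", "body": {
  "moves": [
    {"tx":0,"ty":0,"tz":0,"ax":0,"ay":0,"az":0},
    {"tx":0,"ty":0,"tz":0,"ax":0,"ay":0,"az":0},
    {"tx":0,"ty":0,"tz":0,"ax":0,"ay":0,"az":0},
    {"tx":0,"ty":0,"tz":0,"ax":0,"ay":0,"az":0},
    {"tx":0,"ty":0,"tz":0,"ax":0,"ay":0,"az":0}
  ],
  "gripper": 0,
  "newtons": 50
}}

```text
clock: 3.95
eef_pos: [469.1, -321.0, 56.8]
tcp_rot: [3.141, -0.0, 0.139]
contact_force: [-0.9, 0.3, 5.6]
opening: 0.297
grasp_force: 50.4
```

{"method": "step_arm", "body": {
  "moves": [
    {"tx":0,"ty":0,"tz":-0.4,"ax":0,"ay":0,"az":0},
    {"tx":0,"ty":0,"tz":-1,"ax":0,"ay":0,"az":0},
    {"tx":0,"ty":0,"tz":-1,"ax":0,"ay":0,"az":0},
    {"tx":0,"ty":0,"tz":-1,"ax":0,"ay":0,"az":0.083},
    {"tx":0,"ty":-0.9,"tz":-1,"ax":0,"ay":0,"az":0}
  ]
}}

```text
clock: 4.58
eef_pos: [468.7, -299.1, 167.5]
tcp_rot: [3.141, -0.001, 0.005]
contact_force: [-0.1, -0.3, -2.3]
opening: 0.297
grasp_force: 49.6
```

{"method": "step_arm", "body": {
  "moves": [
    {"tx":0,"ty":-1,"tz":-1,"ax":0,"ay":0,"az":0},
    {"tx":0,"ty":-1,"tz":-1,"ax":0,"ay":0,"az":0},
    {"tx":0,"ty":-1,"tz":-1,"ax":0,"ay":0,"az":0},
    {"tx":0,"ty":-1,"tz":-1,"ax":0,"ay":0,"az":0},
    {"tx":0,"ty":-1,"tz":-1,"ax":0,"ay":0,"az":0}
  ]
}}

```text
clock: 5.2
eef_pos: [467.2, -172.4, 292.4]
tcp_rot: [-3.142, 0.0, 0.008]
contact_force: [0.6, 0.2, -2.7]
opening: 0.301
grasp_force: 49.6
```

{"method": "step_arm", "body": {
  "moves": [
    {"tx":-0.2,"ty":-1,"tz":-0.6,"ax":0,"ay":0,"az":0},
    {"tx":-0.2,"ty":-1,"tz":0,"ax":0,"ay":0,"az":0},
    {"tx":-0.2,"ty":-1,"tz":0,"ax":0,"ay":0,"az":0},
    {"tx":-0.2,"ty":-1,"tz":0,"ax":0,"ay":0,"az":0},
    {"tx":-0.2,"ty":-1,"tz":0,"ax":0,"ay":0,"az":0}
  ]
}}

```text
clock: 5.82
eef_pos: [441.0, -47.8, 306.5]
tcp_rot: [-3.142, 0.0, 0.008]
contact_force: [0.1, 0.5, -2.8]
opening: 0.298
grasp_force: 49.6
```

{"method": "step_arm", "body": {
  "moves": [
    {"tx":-0.2,"ty":-1,"tz":0,"ax":0,"ay":0,"az":0},
    {"tx":-0.2,"ty":-1,"tz":0,"ax":0,"ay":0,"az":0},
    {"tx":0,"ty":-1,"tz":0,"ax":0,"ay":0,"az":0},
    {"tx":0,"ty":0,"tz":0,"ax":0,"ay":0,"az":0},
    {"tx":0,"ty":0,"tz":0,"ax":0,"ay":0,"az":0}
  ]
}}

```text
clock: 6.45
eef_pos: [430.9, 26.0, 306.4]
tcp_rot: [3.141, -0.0, 0.009]
contact_force: [0.2, 0.6, -2.7]
opening: 0.299
grasp_force: 49.8
```

```bash
python3 - <<'E'
from slic import *
s=r.sense();p,X,d,i=cloud("wrist");cv2.imwrite("pics/w3.png",p[:,:,::-1]);np.savez("w3.npz",p=p,X=X)
print(s["eef_pos"],s["tcp_rot"],s["clock"],s["contact_force"],s["opening"])
X=X.copy();X[d<=0]=1e6
run(X,425,28.5,0.4)
run(X,430,28.5,0.4)
E
```

```text
[430.89812226  25.98406745 306.417681  ] [ 3.14118441e+00 -1.63311130e-05  8.67547847e-03] 6.45 [ 0.24498092  0.59913907 -2.70827966] 0.2987212541067633
deck z off -2.4176357469175698 slope 0.010787182219188955 lat 0.0004607364269922053
16 9  med [100.   48.8  67.8 -71.7 -52.7]  slopes deg [ 0.32  0.44 -0.41 -0.3 ]
deck z off 0.15153851912790528 slope -0.048814211009995695 lat -0.0008838851066118339
16 10  med [ 95.   48.8  67.8 -71.6 -52.7]  slopes deg [ 0.2   0.32 -0.46 -0.24]
```

View pics/w3.png

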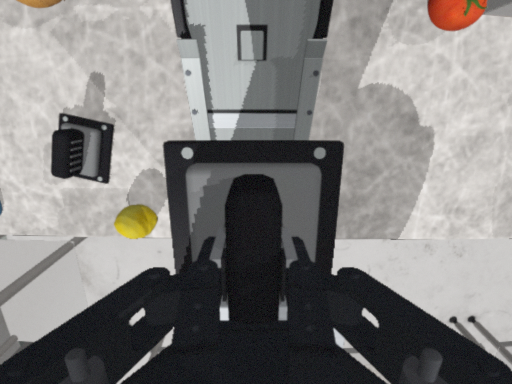

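The picture shows the guard squarely in the fingers (front edge from (166,142) to (343,143)), catch at (252,43), blade at row 118 and the lips on both sides. Now casting the catch and the guard edges.

```bash
python3 - <<'E'
from h import *
z=np.load("w3.npz");p=z["p"].astype(int);X=z["X"];g=p.max(2)
T=deckT(429,26.6,0.4)
L=(X-T[:3,3])@T[:3,:3]
print("col252 gray rows 15-75",g[15:75,252].tolist())
for v in (26,28,59,61,62,109,112): print(v,np.round(L[v,252],1))
Q=L[20:130,215:295].reshape(-1,3);Q=Q[(abs(Q[:,2])<7)&(abs(Q[:,1])<40)]
for a in range(60,200,20):
    q=Q[(Q[:,0]>a)&(Q[:,0]<a+20)]; print(a,len(q),np.round(np.median(q[:,2]),1) if len(q) else "")
# guard in tool frame
s=r.sense();Rt=R.from_euler("xyz",s["tcp_rot"]).as_matrix();W=(X-s["eef_pos"])@Rt
for v in(145,150,155):
    m=np.flatnonzero(g[v,100:420]<55)+100; m=m[(m>150)&(m<360)]
    print(v,m[[0,-1]],np.round(W[v,m[2]],1),np.round(W[v,m[-3]],1))
for u in(190,250,320):
    m=np.flatnonzero(g[120:170,u]<55)+120; print(u,m[0],np.round(W[m[0]+1,u],1))
bar=W[175:230,215:290].reshape(-1,3);b=bar[bar[:,2]<0];print("bar",np.round([b[:,0].max(),b[:,1].min(),b[:,1].max(),np.median(b[:,2])],1))
E
```

```text
col252 gray rows 15-75 [112, 109, 111, 113, 113, 111, 110, 111, 104, 79, 43, 26, 22, 23, 29, 61, 109, 114, 116, 117, 118, 121, 121, 121, 122, 122, 122, 123, 133, 145, 154, 154, 155, 157, 157, 155, 157, 163, 170, 175, 172, 173, 176, 172, 152, 134, 165, 177, 180, 180, 178, 181, 184, 187, 185, 171, 165, 164, 130, 120]
26 [177.   -0.6   1.8]
28 [174.8  -0.6   0.4]
59 [147.6  -0.6   6.3]
61 [142.3  -0.6  -2.2]
62 [141.7  -0.6  -1.2]
109 [87.5 -0.6  0.4]
112 [83.3 -0.6  0.1]
60 890 0.7
80 1076 -0.4
100 1156 -0.2
120 1380 -0.5
140 1470 -0.0
160 1729 -0.1
180 200 -0.1
145 [164 342] [ 52.4 -52.2  48.4] [52.6 53.9 47.7]
150 [165 342] [ 49.3 -51.9  48.5] [49.6 54.1 47.5]
155 [165 342] [ 46.3 -52.   48. ] [46.6 54.3 47.3]
190 141 [ 54.1 -37.6  49.2]
250 140 [54.6 -0.9 49.2]
320 141 [54.2 41.9 49.3]
bar [ 73.3 -13.   15.4  -9.6]
```

{"method": "step_arm", "body": {
  "moves": [
    {"tx":0,"ty":0,"tz":0,"ax":0,"ay":0.111,"az":0},
    {"tx":0,"ty":0,"tz":0,"ax":0,"ay":0.111,"az":0},
    {"tx":0.5,"ty":0,"tz":0,"ax":0,"ay":0.111,"az":0},
    {"tx":1,"ty":0,"tz":0.5,"ax":0,"ay":0,"az":0},
    {"tx":1,"ty":0,"tz":1,"ax":0,"ay":0,"az":0}
  ]
}}

```text
clock: 7.12
eef_pos: [505.3, 26.0, 304.0]
tcp_rot: [3.141, -0.525, 0.007]
contact_force: [-0.0, -0.6, -0.6]
opening: 0.296
grasp_force: 49.9
```

{"method": "step_arm", "body": {
  "moves": [
    {"tx":1,"ty":0,"tz":1,"ax":0,"ay":0,"az":0},
    {"tx":0.8,"ty":0,"tz":1,"ax":0,"ay":0,"az":0},
    {"tx":0,"ty":0,"tz":1,"ax":0,"ay":0,"az":0},
    {"tx":0,"ty":0,"tz":0.6,"ax":0,"ay":0,"az":0},
    {"tx":0,"ty":0,"tz":0,"ax":0,"ay":0,"az":0}
  ]
}}

```text
clock: 7.75
eef_pos: [588.2, 27.0, 246.3]
tcp_rot: [3.141, -0.52, 0.008]
contact_force: [-0.5, -0.3, -1.9]
opening: 0.3
grasp_force: 49.8
```

```bash
cat > st.py <<'E'
from h import *
def st():
    s=r.sense();T=deckT(429,27,0.3);print("t",s["clock"],"pos",np.round(s["eef_pos"],1),"deck",np.round((s["eef_pos"]-T[:3,3])@T[:3,:3],1))
    Rt=T[:3,:3].T@R.from_euler("xyz",s["tcp_rot"]).as_matrix()
    print("rot err deg",np.round(np.degrees((R.from_matrix(Rt)*R.from_euler("x",180,degrees=True).inv()).as_rotvec()),2),"F deck",np.round(s["contact_force"]@T[:3,:3],1),"op",round(s["opening"],3))
E
python3 - <<'E'
from st import *
st();p,X,d,i=cloud("wrist");cv2.imwrite("pics/w4.png",p[:,:,::-1])
E
```

```text
t 7.75 pos [588.2  27.  246.3] deck [238.5  -0.9  94.7]
rot err deg [0.04 0.19 0.11] F deck [-1.4 -0.3 -1.4] op 0.3
```

View pics/w4.png

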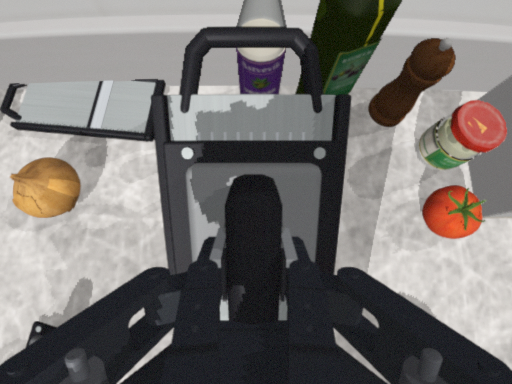

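Guard hovering over the upper deck: its front edge (166–343, row 143) sits slightly right of the rails' middle (row 105, about 166–335). Measuring the offset.

```bash
python3 - <<'E'
from st import *
p,X,d,i=cloud("wrist");s=r.sense();Rt=R.from_euler("xyz",s["tcp_rot"]).as_matrix();W=(X-s["eef_pos"])@Rt;g=p.max(2).astype(int)
print(np.round(i["intrinsics"],1).tolist(),i["k1"])
Ti=np.array(i["cam_to_world"]);D=Rt.T@Ti[:3,:3]
def tray(u,v,zt):
    q=rays(i,[[u,v]])[0];dd=D@[q[0],-q[1],-1];o=Rt.T@(Ti[:3,3]-s["eef_pos"]);return o+dd*(zt-o[2])/dd[2]
for v in (104,115,125,132):
    row=g[v];L=[u for u in range(120,240) if row[u]<60 ][:];l0=min(L);li=l0
    while row[li]<60: li+=1
    ro=max(u for u in range(280,400) if row[u]<60 and u<352);ri=ro
    while row[ri]<60: ri-=1
    zd=94.7-10
    a=[tray(u,v,zd)[1] for u in(l0,li,ri,ro)]
    print(v,l0,li,ri,ro,np.round(a,1),"centre outer",round((a[0]+a[3])/2,2),"inner",round((a[1]+a[2])/2,2), "depth z",np.round([W[v,li-4,2],W[v,ri+4,2],W[v,250,2]],1))
for v in(146,150): 
    m=[u for u in range(150,360) if g[v,u]<60];print(v,m[0],m[-1])
    for u in(m[0],165,166,167,342,343,344,m[-1]): print(u,g[v,u],np.round(W[v,u],1))
E
```

```text
[[273.7, 0.0, 253.1], [0.0, 273.7, 191.3], [0.0, 0.0, 1.0]] -0.05337632144265272
104 152 160 333 349 [-70.9 -65.1  58.2  69.7] centre outer -0.59 inner -3.46 depth z [85.7 88.9 96.8]
115 150 158 333 348 [-73.1 -67.3  58.8  69.7] centre outer -1.7 inner -4.23 depth z [86.2 87.9 96.5]
125 147 156 332 347 [-76.  -69.4  58.6  69.6] centre outer -3.2 inner -5.38 depth z [295.1  86.9  95.7]
132 120 125 331 347 [-96.8 -93.   58.3  70.1] centre outer -13.36 inner -17.38 depth z [287.7  86.6  97.9]
146 158 345
158 59 [ 47.1 -69.9  86.3]
165 72 [ 52.1 -52.3  48.1]
166 77 [ 52.  -51.8  48.5]
167 75 [ 52.  -51.2  48.7]
342 29 [52.  55.9 49.6]
343 31 [52.2 55.9 47.7]
344 36 [47.4 69.  85.3]
345 34 [47.3 70.  85.9]
150 159 345
159 58 [ 44.1 -69.4  86.3]
165 69 [ 49.6 -52.6  48.5]
166 75 [ 49.7 -51.7  47.6]
167 76 [ 49.5 -51.5  49. ]
342 33 [49.5 56.  49.4]
343 31 [49.6 56.5 49. ]
344 29 [44.3 69.6 86.2]
345 47 [44.1 70.6 87.1]
```

{"method": "step_arm", "body": {
  "moves": [
    {"tx":0,"ty":-0.07,"tz":0.5,"ax":0,"ay":0,"az":0},
    {"tx":0,"ty":0,"tz":0.5,"ax":0,"ay":0,"az":0},
    {"tx":0,"ty":0,"tz":0.3,"ax":0,"ay":0,"az":0},
    {"tx":0,"ty":0,"tz":0.1,"ax":0,"ay":0,"az":0},
    {"tx":0,"ty":0,"tz":0,"ax":0,"ay":0,"az":0}
  ]
}}

```text
clock: 8.48
eef_pos: [606.3, 29.5, 217.0]
tcp_rot: [3.142, -0.523, 0.008]
contact_force: [0.0, 0.5, -1.8]
opening: 0.298
grasp_force: 49.9
```

```bash
python3 -c "
from st import *
st()"
```

```text
t 8.475 pos [606.3  29.5 217. ] deck [239.5   1.6  60.3]
rot err deg [0.08 0.06 0.14] F deck [-0.9  0.5 -1.6] op 0.298
```

{"method": "step_arm", "body": {
  "moves": [
    {"tx":0,"ty":0.02,"tz":0.1,"ax":0,"ay":0,"az":0},
    {"tx":0,"ty":0,"tz":0.05,"ax":0,"ay":0,"az":0},
    {"tx":0,"ty":0,"tz":0,"ax":0,"ay":0,"az":0}
  ]
}}

```text
clock: 8.85
eef_pos: [608.2, 29.0, 214.0]
tcp_rot: [3.142, -0.523, 0.008]
contact_force: [-0.1, 0.0, -2.0]
opening: 0.297
grasp_force: 49.9
```

```bash
python3 -c "
from st import *
st()"
```

```text
t 8.85 pos [608.2  29.  214. ] deck [239.7   1.   56.8]
rot err deg [0.08 0.02 0.14] F deck [-1.   0.  -1.7] op 0.297
```

{"method": "step_arm", "body": {
  "moves": [
    {"tx":0,"ty":0,"tz":0.06,"ax":0,"ay":0,"az":0},
    {"tx":0,"ty":0,"tz":0.04,"ax":0,"ay":0,"az":0},
    {"tx":0,"ty":0,"tz":0,"ax":0,"ay":0,"az":0}
  ]
}}

```text
clock: 9.22
eef_pos: [609.0, 29.0, 212.8]
tcp_rot: [3.142, -0.524, 0.008]
contact_force: [-13.6, 0.9, 13.8]
opening: 0.297
grasp_force: 52.8
```

```bash
python3 -c "
from st import *
st()"
```

```text
t 9.225 pos [609.   29.  212.8] deck [239.8   1.1  55.3]
rot err deg [0.08 0.   0.14] F deck [-4.9  1.  18.8] op 0.297
```

{"method": "step_arm", "body": {
  "moves": [
    {"tx":-0.2,"ty":0,"tz":-0.03,"ax":0,"ay":0,"az":0},
    {"tx":-0.4,"ty":0,"tz":0,"ax":0,"ay":0,"az":0},
    {"tx":-0.3,"ty":0,"tz":0,"ax":0,"ay":0,"az":0},
    {"tx":0,"ty":0,"tz":0,"ax":0,"ay":0,"az":0}
  ]
}}

```text
clock: 9.72
eef_pos: [589.8, 28.9, 201.8]
tcp_rot: [-3.141, -0.525, 0.008]
contact_force: [-3.2, 1.3, 6.2]
opening: 0.297
grasp_force: 51.2
```

```bash
python3 -c "
from st import *
st()"
```

```text
t 9.725 pos [589.8  28.9 201.8] deck [217.6   1.1  55.4]
rot err deg [ 0.09 -0.07  0.14] F deck [0.3 1.3 6.9] op 0.297
```

{"method": "step_arm", "body": {
  "moves": [
    {"tx":-0.2,"ty":0,"tz":0,"ax":0,"ay":0,"az":0},
    {"tx":-0.2,"ty":0,"tz":0,"ax":0,"ay":0,"az":0},
    {"tx":-0.2,"ty":0,"tz":0,"ax":0,"ay":0,"az":0},
    {"tx":0,"ty":0,"tz":0,"ax":0,"ay":0,"az":0}
  ]
}}

```text
clock: 10.22
eef_pos: [577.0, 28.8, 194.4]
tcp_rot: [-3.142, -0.525, 0.008]
contact_force: [-2.9, 0.5, 6.9]
opening: 0.299
grasp_force: 51.0
```

```bash
python3 -c "
from st import *
st()"
```

```text
t 10.225 pos [577.   28.8 194.4] deck [202.9   1.1  55.4]
rot err deg [ 0.09 -0.08  0.15] F deck [0.9 0.5 7.4] op 0.299
```

{"method": "step_arm", "body": {
  "moves": [
    {"tx":-0.3,"ty":0,"tz":0,"ax":0,"ay":0,"az":0},
    {"tx":-0.3,"ty":0,"tz":0,"ax":0,"ay":0,"az":0},
    {"tx":-0.3,"ty":0,"tz":0,"ax":0,"ay":0,"az":0},
    {"tx":0,"ty":0,"tz":0,"ax":0,"ay":0,"az":0}
  ]
}}

```text
clock: 10.72
eef_pos: [557.2, 28.7, 182.9]
tcp_rot: [-3.142, -0.524, 0.008]
contact_force: [-4.0, 1.2, 8.0]
opening: 0.297
grasp_force: 51.3
```

```bash
python3 -c "
from st import *
st()"
```

```text
t 10.725 pos [557.2  28.7 182.9] deck [180.    1.   55.3]
rot err deg [ 0.09 -0.04  0.15] F deck [0.5 1.2 9. ] op 0.297
```

{"method": "step_arm", "body": {
  "moves": [
    {"tx":-0.4,"ty":0,"tz":-0.01,"ax":0,"ay":0,"az":0},
    {"tx":-0.5,"ty":0,"tz":0,"ax":0,"ay":0,"az":0},
    {"tx":-0.5,"ty":0,"tz":0,"ax":0,"ay":0,"az":0},
    {"tx":0,"ty":0,"tz":0,"ax":0,"ay":0,"az":0}
  ]
}}

```text
clock: 11.22
eef_pos: [524.3, 28.3, 163.9]
tcp_rot: [3.141, -0.52, 0.008]
contact_force: [-8.3, 2.1, 8.2]
opening: 0.297
grasp_force: 51.6
```

```bash
python3 -c "
from st import *
st()"
```

```text
t 11.225 pos [524.3  28.3 163.9] deck [142.    0.8  55.4]
rot err deg [0.07 0.21 0.15] F deck [-3.1  2.1 11.2] op 0.297
```

{"method": "step_arm", "body": {
  "moves": [
    {"tx":-0.5,"ty":-0.01,"tz":-0.01,"ax":0,"ay":0,"az":0},
    {"tx":-0.5,"ty":0,"tz":0,"ax":0,"ay":0,"az":0},
    {"tx":-0.5,"ty":0,"tz":0,"ax":0,"ay":0,"az":0},
    {"tx":0,"ty":0,"tz":0,"ax":0,"ay":0,"az":0}
  ]
}}

```text
clock: 11.72
eef_pos: [490.5, 28.1, 144.6]
tcp_rot: [3.141, -0.517, 0.008]
contact_force: [-12.0, 3.1, 5.6]
opening: 0.299
grasp_force: 51.6
```

```bash
python3 -c "
from st import *
st()"
```

```text
t 11.725 pos [490.5  28.1 144.6] deck [103.1   0.7  55.5]
rot err deg [0.04 0.37 0.16] F deck [-7.5  3.1 10.8] op 0.299
```

{"method": "step_arm", "body": {
  "moves": [
    {"tx":-0.25,"ty":0,"tz":-0.01,"ax":0,"ay":0,"az":0},
    {"tx":-0.2,"ty":0,"tz":0,"ax":0,"ay":0,"az":0},
    {"tx":-0.1,"ty":0,"tz":0,"ax":0,"ay":0,"az":0},
    {"tx":0,"ty":0,"tz":0,"ax":0,"ay":0,"az":0}
  ]
}}

```text
clock: 12.22
eef_pos: [481.2, 28.1, 139.5]
tcp_rot: [3.141, -0.521, 0.008]
contact_force: [-1.3, 0.3, -0.4]
opening: 0.297
grasp_force: 50.1
```

```bash
python3 -c "
from st import *
st()"
```

```text
t 12.225 pos [481.2  28.1 139.5] deck [92.5  0.9 55.8]
rot err deg [0.07 0.12 0.15] F deck [-1.4  0.3  0.3] op 0.297
```

{"method": "step_arm", "body": {
  "moves": [
    {"tx":-0.1,"ty":0,"tz":0,"ax":0,"ay":0,"az":0},
    {"tx":-0.06,"ty":0,"tz":0,"ax":0,"ay":0,"az":0},
    {"tx":0,"ty":0,"tz":0,"ax":0,"ay":0,"az":0}
  ]
}}

```text
clock: 12.6
eef_pos: [478.1, 28.1, 137.8]
tcp_rot: [3.141, -0.522, 0.008]
contact_force: [-0.2, 0.3, -2.2]
opening: 0.302
grasp_force: 50.0
```

```bash
python3 -c "
from st import *
st()"
```

```text
t 12.6 pos [478.1  28.1 137.8] deck [88.9  0.9 55.8]
rot err deg [0.07 0.08 0.14] F deck [-1.3  0.3 -1.8] op 0.302
```

{"method": "step_arm", "body": {
  "moves": [
    {"tx":-0.08,"ty":0,"tz":0,"ax":0,"ay":0,"az":0},
    {"tx":-0.04,"ty":0,"tz":0,"ax":0,"ay":0,"az":0},
    {"tx":0,"ty":0,"tz":0,"ax":0,"ay":0,"az":0}
  ]
}}

```text
clock: 12.98
eef_pos: [476.7, 28.3, 137.1]
tcp_rot: [-3.141, -0.525, 0.008]
contact_force: [3.6, -1.9, 0.1]
opening: 0.302
grasp_force: 49.9
```

```bash
python3 - <<'E'
from st import *
st();p,X,d,i=cloud("wrist")
c=cv2.resize(p[60:190,150:360],None,fx=3.5,fy=3.5,interpolation=cv2.INTER_CUBIC);cv2.imwrite("pics/w5.png",c[:,:,::-1])
T=deckT(429,27,0.3);L=(X-T[:3,3])@T[:3,:3];g=p.max(2)
for v in range(90,150,3): print(v,g[v,253],np.round(L[v,253],1),g[v,200],np.round(L[v,200],1))
E
```

```text
t 12.975 pos [476.7  28.3 137.1] deck [87.3  1.  55.9]
rot err deg [ 0.1  -0.06  0.13] F deck [ 3.2 -1.9 -1.7] op 0.302
90 109 [172.6   0.3  -0.6] 198 [172.6  32.3  -0.2]
93 133 [170.8   0.2   0.4] 198 [170.9  32.3   0.2]
96 138 [169.1   0.2   0.4] 197 [169.1  32.5  -0.4]
99 133 [167.3   0.2   1.5] 196 [167.4  32.5   0.2]
102 135 [165.6   0.2   1.4] 198 [165.6  32.7  -0.4]
105 136 [163.8   0.2   1.1] 198 [ 1.639e+02  3.270e+01 -1.000e-01]
108 136 [162.1   0.2   2.8] 198 [162.1  32.9  -0.4]
111 138 [160.3   0.2   2.1] 198 [160.3  33.   -0.6]
114 135 [158.5   0.2   2.8] 199 [158.5  33.1  -0.7]
117 136 [156.8   0.2   3.4] 199 [156.7  33.2  -1.1]
120 138 [155.    0.2   3.7] 199 [154.9  33.1  -0. ]
123 140 [153.3   0.2   4.6] 200 [153.1  33.2  -0. ]
126 139 [151.5   0.2   3.5] 199 [151.2  33.4  -0.7]
129 138 [149.7   0.2   4.7] 200 [149.4  33.4   0. ]
132 136 [148.    0.2   5.2] 200 [147.5  33.5  -0.2]
135 37 [145.7   0.2  -0.4] 167 [145.7  33.4   0.7]
138 93 [143.8   0.2  -0.2] 132 [143.6  34.   -2. ]
141 35 [1.426e+02 1.000e-01 6.200e+00] 36 [142.7  32.3   7.4]
144 31 [1.411e+02 1.000e-01 8.600e+00] 66 [141.1  32.    9.3]
147 26 [1.392e+02 1.000e-01 7.700e+00] 72 [139.3  32.2   8.6]
```

View pics/w5.png

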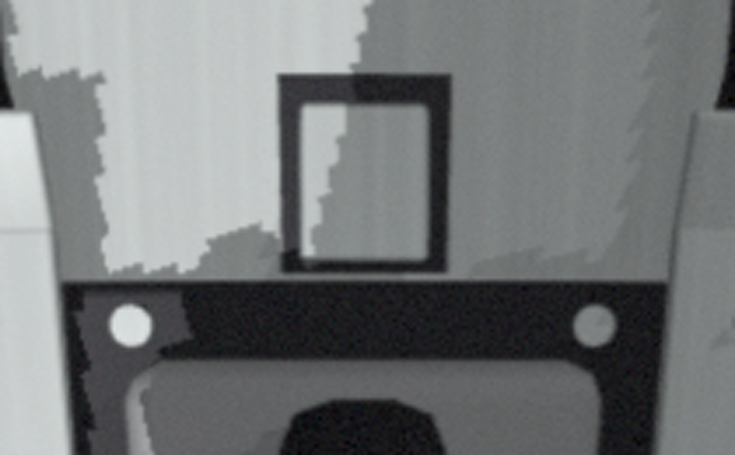

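The catch stands up behind the guard (tip at crop row ~262, guard edge at row 283), and the first contact with the stop shows. One gentle nudge to seat it.

{"method": "step_arm", "body": {
  "moves": [
    {"tx":-0.03,"ty":0,"tz":0,"ax":0,"ay":0,"az":0},
    {"tx":0,"ty":0,"tz":0,"ax":0,"ay":0,"az":0}
  ]
}}

```text
clock: 13.28
eef_pos: [476.5, 28.3, 137.1]
tcp_rot: [-3.141, -0.526, 0.008]
contact_force: [4.9, -2.5, 2.0]
opening: 0.298
grasp_force: 50.0
```

```bash
python3 -c "
from st import *
st()"
```

```text
t 13.275 pos [476.5  28.3 137.1] deck [87.2  1.1 56. ]
rot err deg [ 0.11 -0.12  0.13] F deck [ 5.2 -2.5 -0.7] op 0.298
```

{"method": "step_arm", "body": {
  "moves": [
    {"tx":-0.05,"ty":0,"tz":0,"ax":0,"ay":0,"az":0},
    {"tx":0,"ty":0,"tz":0,"ax":0,"ay":0,"az":0}
  ]
}}

```text
clock: 13.52
eef_pos: [476.4, 28.4, 137.0]
tcp_rot: [-3.141, -0.528, 0.008]
contact_force: [6.6, -2.9, 3.9]
opening: 0.299
grasp_force: 50.1
```

```bash
python3 -c "
from st import *
st()"
```

```text
t 13.525 pos [476.4  28.4 137. ] deck [87.   1.2 56. ]
rot err deg [ 0.13 -0.22  0.12] F deck [ 7.6 -3.   0.1] op 0.299
```

{"method": "step_arm", "body": {
  "moves": [
    {"tx":0,"ty":0,"tz":0,"ax":0,"ay":0,"az":0},
    {"tx":0,"ty":0,"tz":0,"ax":0,"ay":0,"az":0},
    {"tx":0,"ty":0,"tz":0,"ax":0,"ay":0,"az":0},
    {"tx":0,"ty":0,"tz":0,"ax":0,"ay":0,"az":0}
  ],
  "gripper": 0.75
}}

```text
clock: 14.02
eef_pos: [473.9, 28.2, 135.4]
tcp_rot: [3.142, -0.523, 0.008]
contact_force: [-0.5, 0.2, -0.2]
opening: 0.747
grasp_force: 0.0
```

{"method": "step_arm", "body": {
  "moves": [
    {"tx":0,"ty":0,"tz":-0.3,"ax":0,"ay":0,"az":0},
    {"tx":0,"ty":0,"tz":-1,"ax":0,"ay":0,"az":0},
    {"tx":0,"ty":0,"tz":-1,"ax":0,"ay":0,"az":0},
    {"tx":0,"ty":0,"tz":-1,"ax":0,"ay":0,"az":0},
    {"tx":0,"ty":0,"tz":-1,"ax":0,"ay":0,"az":0}
  ]
}}

```text
clock: 14.65
eef_pos: [419.8, 27.7, 229.2]
tcp_rot: [-3.141, -0.523, 0.008]
contact_force: [0.2, -0.5, 0.3]
opening: 0.746
grasp_force: 0.0
```

{"method": "step_arm", "body": {
  "moves": [
    {"tx":0,"ty":0,"tz":-1,"ax":0,"ay":0,"az":0},
    {"tx":0,"ty":0,"tz":-0.6,"ax":0,"ay":0,"az":0},
    {"tx":0,"ty":0,"tz":0,"ax":0,"ay":0,"az":0}
  ]
}}

```text
clock: 15.02
eef_pos: [400.6, 27.7, 264.3]
tcp_rot: [-3.141, -0.525, 0.008]
contact_force: [0.8, -0.4, -0.5]
opening: 0.75
grasp_force: 0.0
```

```bash
python3 - <<'E'
from st import *
st();p,X,d,i=cloud("wrist");cv2.imwrite("pics/w6.png",p[:,:,::-1])
T=deckT(432,27,0.3);L=(X-T[:3,3])@T[:3,:3]
q=L[(abs(L[...,1])<9)&(abs(L[...,0]-150)<25)]
for a in range(126,174,4):
    k=q[(q[:,0]>=a)&(q[:,0]<a+4)];print(a,len(k),np.round(np.median(k[:,2]),1) if len(k) else "")
E
```

```text
t 15.025 pos [400.6  27.7 264.3] deck [ 85.1   0.8 204.1]
rot err deg [ 0.1  -0.1   0.14] F deck [ 0.5 -0.4 -0.9] op 0.75
126 83 19.0
130 48 9.1
134 63 9.1
138 64 5.0
142 48 5.1
146 64 6.5
150 64 5.6
154 826 324.3
158 64 3.9
162 63 2.6
166 48 2.2
170 64 1.8
```

View pics/w6.png

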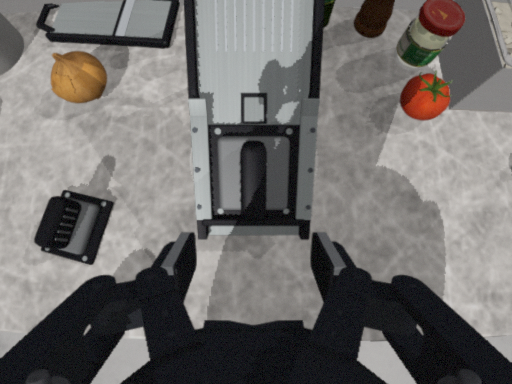

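The guard lies at (253,170) between the lips, against the stop at row 220. The catch at (254,108) is up behind it, and the gripper is clear.

```bash
python3 -c "
from rig import workorder
print(workorder.sign_off())"
```

```text
the job is handed in; nothing more can be done
None
```

The wide guard is home against the bottom stop with the spring catch up behind it; I let go, backed the gripper clear, touched nothing else, and handed the job in at about 15 s.

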